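# Load two drone battery packs into the spring-loaded charging dock and clamp them

## Task

Load the charging dock: push the thick battery pack down into the spring-loaded column until the catches snap over it, then push the slim pack down on top of it until it is latched too. Then swing the dock's clamp lever over centre so that it closes fully over the packs, and leave the other things on the bench where they are.

Things in the scene. Friction and masses are not known exactly. Their poses are not given: they have to be found in the camera images.
- dock: Fixed charging dock: black base 215 x 115 x 12 mm and four aluminium corner posts forming a column for packs lying flat on one another. Origin on the column's axis at bench level; z up, x along the packs' length, y across. Gaps of 56 mm (|x| < 28 mm) between the posts on both y sides let fingers holding a pack's long sides pass down. A sprung steel catch at each x end; clamp at the +x end.
- dock_mouth (a point): Mouth of the column: on its axis at the top of the posts, 145 mm above the bench (the posts' lips flare outward 7 mm over the next 12 mm). Axes as the dock. Inside, the column is 95.6 mm along x and 59.6 mm along y.
- dock_seat (a point): On the column's axis, level with the catches' flat underside, 105 mm above the bench. Above it each catch has a sloping nose 24 mm wide, 19 mm high, reaching 5 mm over a pack's end. A pack let go in the mouth rests on the slopes, its underside about 14 mm above this point. About 5 to 12 N spreads the catches; once its top is pushed below this level (go 5 to 10 mm past) they snap over it and hold its top here.
- follower (a joint): How far the sprung follower plate (86 x 50 mm, under the packs) is pushed down: 0 = column empty, its top level with dock_seat; travel 0.082 m. Its spring gives 3.4 N at 0 and 2 N more per 10 mm: 11 N with the thick pack latched (0.040), 17 N with both (0.068), less the packs' weight. The second pack is pushed in on top of the first and drives it deeper.
- catch_near (a joint): How far the catch at the dock's -x end is pushed outward by a pack: 0 = sprung in (empty, or snapped over a latched pack), about 0.005 m beside a pack that is still passing; travel 0.012 m. Sprung with 3 N.
- catch_far (a joint): The same for the catch at the dock's +x end.
- thick_pack_center (a point): Centre of the thick battery pack: grey plastic box 92 x 56 x 40 mm (x, y, z), black field and four brass contacts on top, about 340 g, lying flat on the bench with its z axis up. Gripped across its 56 mm width. Either way round fits.
- slim_pack_center (a point): Centre of the slim battery pack: like the thick one but 92 x 56 x 28 mm and about 240 g.
- clamp (a joint): Angle of the clamp lever about a level pivot along the dock's y: 0 = closed, level over the column, pointing to the dock's -x; 1.57 upright; 2.27 = open, as it starts, leaning back to +x. Its over-centre spring keeps it open; pushed past about 1.2 it snaps shut and stays. Up to 6 N at the grip moves it. Its rubber foot stops 2 mm above a latched pack; it cannot close on an unlatched one.
- clamp_pivot (a point): Pivot axis of the clamp lever, 87 mm from the column's axis towards the dock's +x, 140 mm above the bench; axes as the dock.
- clamp_grip (a point): Middle of the clamp lever's black cross-grip, a bar 70 mm long (along the dock's y) and 14 mm thick, 107 mm from the pivot, at the end of an 18 mm wide, 10 mm thick steel arm.
- drone: Bystander: grey four-armed drone on the bench, 190 x 205 mm, 79 mm high. Origin under its middle.
- remote: Bystander: black remote control, 85 x 150 mm, 52 mm high. Origin under its middle.
- multimeter: Bystander: black multimeter, 150 x 78 mm, 46 mm high. Origin under its middle.
- screw_jar: Bystander: clear jar with black cap, 44 mm wide, 55 mm high. Origin under its middle.
- driver: Bystander: screwdriver with black handle, 170 mm long, lying on the bench.
- parts_tray: Bystander: grey divided parts tray, 160 x 110 mm, 28 mm high. Origin under its middle.
- spare_shell: Bystander: larger grey box-shaped shell, 130 x 75 x 30 mm, that does not fit the dock. Origin under its middle.
Not all that is in view belongs to the job. Leave any orange or pink look-alike of the part that bears slim_pack_center alone.

How it is judged:
On the way, in this order (a step that is already met when the one before it is completed fails the run):
1. the thick pack is latched under the catches, level in the column, with the fingers off it (horizontal distance between thick_pack_center and dock_seat below 0.006 m and z of thick_pack_center in the frame of dock_seat below -0.016 m and angle between thick_pack_center's own z axis and vertical below 0.08 rad and value of joint each of catch_near, catch_far below 0.002 m and contact force between each of the arm, the fingers and thick_pack below 0.1 N), for 0.2 s.
2. the slim pack is latched under the catches on top of the thick one, with the fingers off it (horizontal distance between slim_pack_center and dock_seat below 0.006 m and z of slim_pack_center in the frame of dock_seat below -0.01 m and z of thick_pack_center in the frame of dock_seat below -0.04 m and value of joint each of catch_near, catch_far below 0.002 m and angle between slim_pack_center's own z axis and vertical below 0.08 rad and contact force between each of the arm, the fingers and slim_pack below 0.1 N), for 0.2 s.
3. the clamp lever is closed (value of joint clamp below 0.08 rad), for 0.2 s.
At the end, for the whole second after the job is handed in: Both packs level (0.08 rad) in the column within 6 mm of its axis, thick below, slim on top, latched: slim centre over 10 mm and thick centre over 40 mm below the catches' underside, both catches sprung in (within 2 mm); clamp lever closed within 0.08 rad (horizontal distance between each of thick_pack_center, slim_pack_center and dock_seat below 0.006 m and z of slim_pack_center in the frame of dock_seat below -0.01 m and z of thick_pack_center in the frame of dock_seat below -0.04 m and angle between each of thick_pack_center, slim_pack_center's own z axis and vertical below 0.08 rad and value of joint clamp below 0.08 rad and value of joint each of catch_near, catch_far below 0.002 m); the robot touches nothing.
It fails at once if a bystander is moved by more than 30 mm (distance of any of drone, remote, multimeter, screw_jar, driver, parts_tray, spare_shell from where it was at the start of the episode above 0.03 m).
It also fails if it takes over 72 s, if anything falls off the work surface, if the arm or the gripper's body presses on something with over 40 N, if the wrist force passes 120 N, or if a joint passes its speed limit or range.

## Robot

A 6-joint arm with a two-finger parallel gripper is mounted at the origin on the work surface. World frame = base frame: x ahead of the robot, y to its left, z up, the work surface at z = 0. Lengths are in m, angles in rad, forces in N, time in s.
With the tool pointing down it reaches from about 0.35 to 0.975 m from the base axis. Payload 4.9 kg.
Tool frame: the origin (TCP) lies at the very end of the fingers, on their centre line; the grasp point (between the pads) lies 19 mm behind it; z points along the fingers, y is the line along which they close (so a half turn about z gives the same grasp; the last joint's range is limited). The gripper opens to 85 mm and grips with 20 to 120 N. Pads are 22 mm wide; open, the fingers measure 114 mm over their backs; the gripper's body (76 mm by 85 mm) begins 54 mm behind the grasp point. The pads swing forward as they close: fully open they stand 13 mm farther back than shut.
Start: joints at [-1.366, 0.053, 1.613, -0, 1.476, -0.119], TCP at [0.199, -0.593, 0.231] pointing down, gripper open.
Joint ranges: [-3.01, 3.01], [-1.01, 2.22], [0.06, 2.58], [-1.02, 4.17], [0.09, 2.62], [-3.14, 3.14]. Speed limits (rad/s): [2.57, 2.57, 3.14, 3.14, 3.14, 3.14].

## Interface

Orientations are given as a unit quaternion [x, y, z, w].
In Python, from station import get_state, read_camera, camera_model, sign_off gives the robot as it stands.
- The arm moves only by the shell command python3 -m inch 'ROWS'. ROWS is JSON, a list of rows, each an object with "linear": the shift along the tool's x, y, z each as a share of 15 cm, from -1 to 1, a list of three; "angular": the turn, a rotation vector about the tool's x, y, z each as a share of 60 degrees, from -1 to 1, a list of three; "hand": the closure, from 0 (fully open) to 1 (shut). A call has 1 to 12 rows; each row is the pose to reach, as a shift and turn from the pose commanded when the call began, along the tool's axes at that moment; what a row does not reach only later rows make up. A row lasts 1/10 s, in which the tool goes at most 50 mm and 8.59 degrees, less where a joint would pass 70% of its speed; a pose out of reach is approached as far as the arm can. A call with a number of a shift or a turn outside -1 to 1 is refused whole. A call with a gripper value outside its range is refused whole. The fingers move at their own pace and stop on an object; the grip force is fixed at half the most. Time passes only in rows, so rows that repeat a pose let the fingers close. It gives the time, the measured TCP pose, the force, the opening and the grip force at its end, in the units of the state.
- get_state(): the state, without advancing time (a new reading comes with each control period).
- read_camera(name): name is "side" or "top" or "wrist"; returns (picture, depth): 420x560x3 uint8, blue, green, red; 420x560 float32, m along the optical axis (not along the pixel's ray), 0 where there is no reading.
- camera_model(name): a dict with "mtx" (3x3 intrinsics, pixels), "R" (3x3) and "t" (3): a world point X has camera coordinates R X + t; the wrist camera has in their place "mount" (4x4, takes a point from camera to tool coordinates, whose origin is the TCP and whose axes are the flange's). Camera axes: x right, y down, z forward; pixel columns grow to the right and rows downward; lengths in m; the calibration is good to about 2 mm. A picture is of the moment at which its call begins: read the wrist's pose just before it. camera_model takes no time and is no camera call.
- sign_off(): hands the job in; it is judged then, once.
The state is a dict: "clock": time; "joint_pos": joint angles; "qd": joint speeds; "tau": joint torques, N m; "tool_pos": TCP position; "ee_rot": TCP orientation; "contact_force": force on the tool from outside, world axes, zero at the start; "torque": the same for the moment, N m; "gripper_width": finger opening in m; "gripper_force": force on a finger pad.
Only numpy, scipy, OpenCV 4.12 (cv2) and the standard library are available. Lean on these libraries where they do the work, as an engineer would, in place of code of your own. Each camera call takes 0.05 s, during which the arm holds its last target. There are 200 camera calls.

## Working session

There is one attempt and no reset: what is moved stays moved. The work goes in short steps, Python scripts to look and compute and a shell command to move; the robot and the scene stay as the last step left them, time stands still between calls to the robot, and variables do not carry over. Pictures are saved under pics/ and viewed, at most 10 in all, crops included, and the job is handed in when it is done.

```bash
ls; mkdir -p pics; python3 - <<'E'
from station import *
import cv2,numpy as np
s=get_state();print({k:np.round(v,3).tolist() for k,v in s.items()})
for n in("top","side"):
    p,d=read_camera(n);cv2.imwrite(f"pics/{n}0.png",p);np.save(f"{n}0.npy",d);m=camera_model(n)
    R=np.array(m["R"]);print(n,np.round(-R.T@np.array(m["t"]),3),np.round(R,2).tolist())
print(camera_model("wrist"))
E
```

```text
pics
{'clock': 0.0, 'joint_pos': [-1.366, 0.053, 1.614, -0.0, 1.476, -0.119], 'qd': [-0.0, -0.001, -0.0, -0.0, -0.001, 0.001], 'tau': [-0.001, -39.369, -37.017, -0.0, 0.007, -0.0], 'tool_pos': [0.199, -0.592, 0.23], 'ee_rot': [0.987, 0.161, -0.0, -0.001], 'contact_force': [-0.61, 0.038, 0.558], 'torque': [0.02, -0.013, 0.007], 'gripper_force': 0.0, 'gripper_width': 0.085}
top [0.483 0.    1.431] [[0.03, -1.0, 0.0], [-1.0, -0.03, -0.06], [0.06, 0.0, -1.0]]
side [ 0.25  -0.782  1.147] [[0.91, -0.41, -0.01], [-0.32, -0.69, -0.64], [0.26, 0.59, -0.76]]
{'mtx': array([[321.03218315,   0.        , 278.94381351],
       [  0.        , 321.03218315, 213.41790781],
       [  0.        ,   0.        ,   1.        ]]), 'mount': array([[ 2.32181720e-04, -9.55410367e-01, -2.95281183e-01,
         7.52992878e-02],
       [ 9.99999375e-01,  5.44656825e-04, -9.75982283e-04,
        -5.31995784e-04],
       [ 1.09329050e-03, -2.95280772e-01,  9.55409897e-01,
        -1.41794481e-01],
       [ 0.00000000e+00,  0.00000000e+00,  0.00000000e+00,
         1.00000000e+00]])}
```

View pics/top0.png

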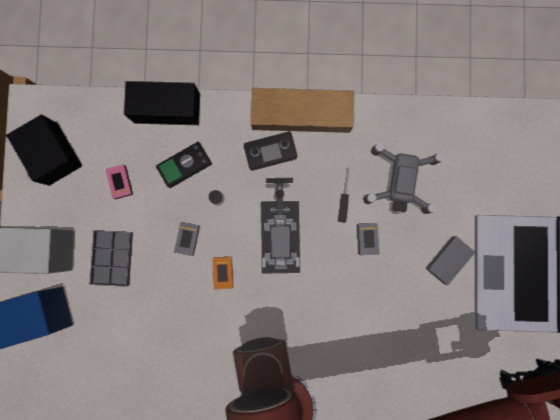

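View pics/side0.png

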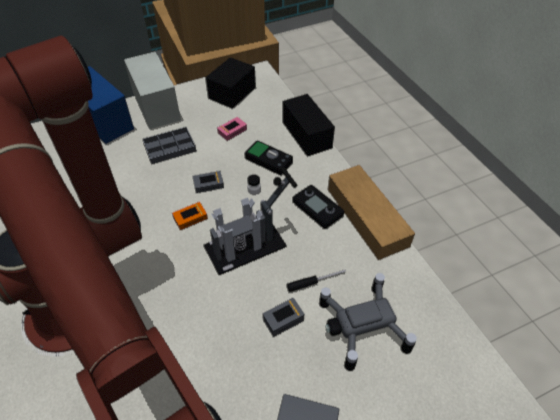

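Top view: dock at (280,238) with its clamp towards image-up (+x). The grey packs are at (187,239) and (369,239), with orange and pink look-alikes at (222,272) and (119,182). Next I'll measure packs and dock from the depth.

```bash
cat > h.py <<'E'
from station import *
import cv2,numpy as np
from scipy.spatial.transform import Rotation as Ro
def cloud(n,d,s=None):
    m=camera_model(n);K=np.array(m["mtx"]);v,u=np.mgrid[:d.shape[0],:d.shape[1]]
    c=np.stack([(u-K[0,2])/K[0,0]*d,(v-K[1,2])/K[1,1]*d,d],-1)
    if n=="wrist":
        M=np.array(m["mount"]);c=c@M[:3,:3].T+M[:3,3]
        W=c@Ro.from_quat(s["ee_rot"]).as_matrix().T+s["tool_pos"]
    else: W=(c-np.array(m["t"]))@np.array(m["R"])
    W[d<=0]=np.nan
    return W
def rect(P):
    (c,wh,a)=cv2.minAreaRect(P[:,:2].astype(np.float32)*1000)
    if wh[0]<wh[1]: wh=wh[::-1];a+=90
    return np.round(c,1),np.round(wh,1),round((a+90)%180-90,2) # mm, long-axis angle deg
E
python3 - <<'E'
from h import *
d=np.load("top0.npy");W=cloud("top",d)
for nm,(u0,u1,v0,v1) in dict(L=(165,208,215,262),R=(350,390,215,262)).items():
    P=W[v0:v1,u0:u1].reshape(-1,3);P=P[np.isfinite(P[:,2])];Q=P[P[:,2]>.015]
    print(nm,len(Q),np.median(Q[:,2]),rect(Q[Q[:,2]>np.median(Q[:,2])-.004]))
P=W[170:280,250:312].reshape(-1,3)
for lo,hi in((.006,.02),(.095,.112),(.135,.165),(.19,.26)):
    Q=P[(P[:,2]>lo)&(P[:,2]<hi)];print(lo,len(Q),Q.mean(0).round(4),rect(Q),Q.min(0).round(3),Q.max(0).round(3))
E
```

```text
L 616 0.027865659431473747 (array([494.9, 279.7]), array([91.6, 56.9]), -10.36)
R 640 0.040335227002433006 (array([ 509.3, -255.2]), array([91.6, 56.6]), 4.4)
0.006 1538 [0.5155 0.0025 0.0119] (array([545.9,   1.8]), array([326.6, 183.9]), 1.47) [ 0.384 -0.091  0.006] [0.711 0.098 0.02 ]
0.095 610 [0.4944 0.0023 0.1054] (array([497.3,  -2.5]), array([152. ,  63.4]), -2.81) [ 0.42  -0.033  0.097] [0.573 0.031 0.112]
0.135 413 [0.5236 0.0036 0.1515] (array([516.7,   3.4]), array([162.8,  83.3]), 1.45) [ 0.435 -0.04   0.139] [0.598 0.046 0.165]
0.19 250 [0.6368 0.0085 0.2258] (array([629.8,   9. ]), array([68.9, 48.5]), -88.65) [ 0.606 -0.025  0.2  ] [0.655 0.044 0.238]
```

```bash
python3 -m inch '[{"linear":[1,-0.5,0],"angular":[0,0,0.235],"hand":0},{"linear":[1,-0.5,0],"angular":[0,0,0.235],"hand":0},{"linear":[1,-0.5,0],"angular":[0,0,0.235],"hand":0},{"linear":[1,-0.5,0],"angular":[0,0,0.235],"hand":0}]' && python3 -m inch '[{"linear":[0.695,-0.675,0],"angular":[0,0,0],"hand":0},{"linear":[0.695,-0.675,0],"angular":[0,0,0],"hand":0},{"linear":[0.695,-0.675,0],"angular":[0,0,0],"hand":0},{"linear":[0.695,-0.675,0],"angular":[0,0,0],"hand":0}]' && python3 -m inch '[{"linear":[0.695,-0.675,0.2],"angular":[0,0,0],"hand":0},{"linear":[0.695,-0.675,0.2],"angular":[0,0,0],"hand":0},{"linear":[0.695,-0.675,0.2],"angular":[0,0,0],"hand":0},{"linear":[0.695,-0.675,0.2],"angular":[0,0,0],"hand":0},{"linear":[0.695,-0.675,0.2],"angular":[0,0,0],"hand":0}]'
cat >> h.py <<'E'
def box(zlo,zhi,r=.075,save=None,c=None):
    s=get_state();p,d=read_camera("wrist")
    if save: cv2.imwrite(f"pics/{save}.png",p)
    W=cloud("wrist",d,s);c=np.array(s["tool_pos"][:2]) if c is None else np.array(c)
    Q=W.reshape(-1,3);Q=Q[np.isfinite(Q[:,2])];Q=Q[(np.abs(Q[:,:2]-c)<r).all(1)&(Q[:,2]>zlo)&(Q[:,2]<zhi)]
    return s,W,Q
def toolshift(s,target): # share of 15cm, in tool axes
    R=Ro.from_quat(s["ee_rot"]).as_matrix()
    print("tcp",np.round(s["tool_pos"],4),"tool x yaw deg",round(np.degrees(np.arctan2(R[1,0],R[0,0])),2),
     "zax",R[:,2].round(4),"shift share",np.round(R.T@(np.array(target)-s["tool_pos"])/.15,3),"F",np.round(s["contact_force"],1),"t",round(s["clock"],2))
E
python3 - <<'E'
from h import *
s,W,Q=box(.034,.046,save="w1");c,wh,a=rect(Q);print(len(Q),np.median(Q[:,2]),c,wh,a)
toolshift(s,[c[0]/1e3,c[1]/1e3,.006])
E
```

```text
clock: 0.5
tool_pos: [0.3194, -0.4707, 0.2307]
ee_rot: [0.999, 0.041, 0.0, -0.001]
contact_force: [-0.1, -1.1, -0.7]
gripper_width: 0.0856
gripper_force: 0.0
clock: 0.9
tool_pos: [0.4157, -0.3613, 0.231]
ee_rot: [0.999, 0.042, 0.0, -0.001]
contact_force: [-0.6, -1.3, -0.0]
gripper_width: 0.0856
gripper_force: 0.0
clock: 1.4
tool_pos: [0.5092, -0.2556, 0.2005]
ee_rot: [0.999, 0.04, -0.001, -0.0]
contact_force: [-0.8, 0.4, 0.5]
gripper_width: 0.0857
gripper_force: 0.0
5261 0.039407353519464616 [ 508.1 -253.7] [91.6 56.1] 4.81
tcp [ 0.5092 -0.2556  0.2005] tool x yaw deg 4.54 zax [-0.0017  0.     -1.    ] shift share [-0.004 -0.013  1.297] F [-0.8  0.4  0.5] t 1.4
```

View pics/w1.png

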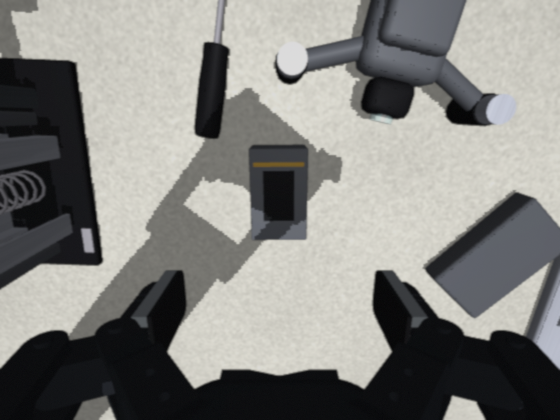

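The wrist view shows the thick pack at (278,192), midway between the open pads at (165,310) and (395,310), with clear space on both sides. Descending and gripping.

```bash
python3 -m inch '[{"linear":[-0.004,-0.013,0.9],"angular":[0,0,0],"hand":0},{"linear":[-0.004,-0.013,0.9],"angular":[0,0,0],"hand":0},{"linear":[-0.004,-0.013,0.9],"angular":[0,0,0],"hand":0},{"linear":[-0.004,-0.013,0.9],"angular":[0,0,0],"hand":0}]' && python3 -m inch '[{"linear":[0,0,0.18],"angular":[0,0,0],"hand":0},{"linear":[0,0,0.37],"angular":[0,0,0],"hand":0},{"linear":[0,0,0.37],"angular":[0,0,0],"hand":0},{"linear":[0,0,0.37],"angular":[0,0,0],"hand":1},{"linear":[0,0,0.37],"angular":[0,0,0],"hand":1},{"linear":[0,0,0.37],"angular":[0,0,0],"hand":1},{"linear":[0,0,0.37],"angular":[0,0,0],"hand":1},{"linear":[0,0,0.37],"angular":[0,0,0],"hand":1},{"linear":[0,0,0.37],"angular":[0,0,0],"hand":1},{"linear":[0,0,0.37],"angular":[0,0,0],"hand":1}]'
```

```text
clock: 1.85
tool_pos: [0.5036, -0.2527, 0.0603]
ee_rot: [0.999, 0.038, -0.005, -0.003]
contact_force: [-0.5, 1.1, 0.4]
gripper_width: 0.0853
gripper_force: 0.0
clock: 2.85
tool_pos: [0.5106, -0.2554, 0.0142]
ee_rot: [0.999, 0.039, 0.002, 0.002]
contact_force: [-0.8, -0.1, 7.6]
gripper_width: 0.0548
gripper_force: 67.0
```

```bash
python3 -m inch '[{"linear":[0,0,-0.15],"angular":[0,0,0],"hand":1},{"linear":[0,0,-0.4],"angular":[0,0,0],"hand":1},{"linear":[0,0,-0.7],"angular":[0,0,0],"hand":1},{"linear":[0,0,-0.97],"angular":[0,0,0],"hand":1},{"linear":[0,0,-0.97],"angular":[0,0,0],"hand":1}]' && python3 -m inch '[{"linear":[-0.07,-0.22,-0.25],"angular":[0,0,0],"hand":1},{"linear":[-0.14,-0.44,-0.5],"angular":[0,0,0],"hand":1},{"linear":[-0.2,-0.66,-0.75],"angular":[0,0,0],"hand":1},{"linear":[-0.27,-0.87,-0.97],"angular":[0,0,0],"hand":1},{"linear":[-0.27,-0.87,-0.97],"angular":[0,0,0],"hand":1}]' && python3 -m inch '[{"linear":[-0.09,-0.29,0],"angular":[0,0,0.05],"hand":1},{"linear":[-0.18,-0.58,0],"angular":[0,0,0.05],"hand":1},{"linear":[-0.27,-0.87,0],"angular":[0,0,0.05],"hand":1},{"linear":[-0.27,-0.87,0],"angular":[0,0,0.05],"hand":1},{"linear":[-0.27,-0.87,0],"angular":[0,0,0.05],"hand":1}]'
python3 - <<'E'
from h import *
s,W,Q=box(.14,.162,r=.075,save="w2",c=[.5,.002]);np.savez("w2.npz",W=W)
print(rect(Q));toolshift(s,[.5,.002,.2])
for lo,hi in((.006,.018),(.098,.109),(.14,.150),(.150,.162)):
    m=(W[...,2]>lo)&(W[...,2]<hi)&(np.abs(W[...,1])<.12)&(W[...,0]<.62);P=W[m];print(lo,len(P),P.min(0).round(4),P.max(0).round(4))
E
```

```text
clock: 3.35
tool_pos: [0.5123, -0.2561, 0.1647]
ee_rot: [0.999, 0.039, 0.006, 0.004]
contact_force: [0.5, -0.2, -3.1]
gripper_width: 0.0549
gripper_force: 66.0
clock: 3.85
tool_pos: [0.4589, -0.1246, 0.3076]
ee_rot: [0.999, 0.041, 0.004, 0.002]
contact_force: [0.1, -0.6, -2.6]
gripper_width: 0.0549
gripper_force: 66.3
clock: 4.35
tool_pos: [0.4069, 0.0008, 0.3]
ee_rot: [1.0, 0.014, -0.001, 0.0]
contact_force: [-0.4, -0.0, -3.8]
gripper_width: 0.0552
gripper_force: 66.6
(array([501.4,   4.8]), array([138.4,  84.5]), 2.35)
tcp [0.4069 0.0008 0.3   ] tool x yaw deg 1.57 zax [-2.1e-03 -2.0e-04 -1.0e+00] shift share [0.622 0.009 0.665] F [-0.4 -0.  -3.8] t 4.35
0.006 4497 [ 0.3981 -0.0557  0.0067] [0.6098 0.067  0.0179]
0.098 5227 [ 0.4271 -0.0278  0.0983] [0.5814 0.0391 0.109 ]
0.14 1389 [ 0.4383 -0.033   0.14  ] [0.5709 0.0424 0.15  ]
0.15 2011 [ 0.431  -0.0394  0.15  ] [0.5535 0.0485 0.1595]
```

View pics/w2.png

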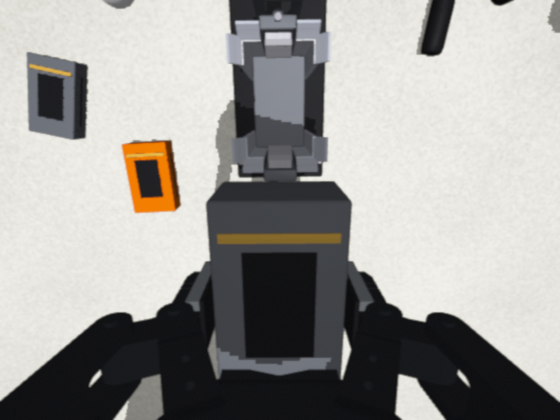

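Wrist view: the held pack is level in the pads (centre about 278,280). The column is at (278,95), with its catches at (278,40) and (279,158). I'll fit the dock axis from the follower and the post lips.

```bash
python3 - <<'E'
from h import *
W=np.load("w2.npz")["W"]
m=((W[...,2]>.1015)&(W[...,2]<.1085)).astype(np.uint8)
m[185:]=0
n,l,st,ce=cv2.connectedComponentsWithStats(cv2.morphologyEx(m,cv2.MORPH_OPEN,np.ones((7,7))))
i=1+np.argmax(st[1:,4]);P=W[l==i];print("follower",st[i],np.median(P[:,2]),rect(P))
for lo,hi in((.1525,.162),(.146,.1525)):
  mm=(W[...,2]>lo)&(W[...,2]<hi);mm[185:]=0;mm[:15]=0
  n,l,st,ce=cv2.connectedComponentsWithStats(mm.astype(np.uint8))
  for j in range(1,n):
    if st[j,4]>40: P=W[l==j];print(lo,st[j].tolist(),P.mean(0).round(4),P.min(0).round(4),P.max(0).round(4))
# held pack top
P=W[225:370,225:335].reshape(-1,3);P=P[(P[:,2]>.3)&(P[:,2]<.345)];print("pack",np.median(P[:,2]),rect(P))
E
```

```text
follower [ 252   56   52   91 4360] 0.10422788371242034 (array([492.8,   4.7]), array([85.1, 49.7]), 2.73)
0.1525 [235, 21, 24, 10, 203] [0.5483 0.031  0.1554] [0.545  0.0218 0.1525] [0.5513 0.0401 0.1583]
0.1525 [297, 20, 23, 10, 198] [ 0.5503 -0.0173  0.1554] [ 0.5471 -0.0265  0.1525] [ 0.5535 -0.0086  0.1585]
0.1525 [321, 31, 10, 31, 222] [ 0.5347 -0.033   0.1553] [ 0.5239 -0.0361  0.1525] [ 0.5455 -0.0293  0.1587]
0.1525 [225, 33, 9, 31, 226] [0.5312 0.0453 0.1553] [0.5204 0.0423 0.1525] [0.5422 0.0485 0.1585]
0.1525 [320, 137, 8, 25, 168] [ 0.454  -0.0364  0.1555] [ 0.4428 -0.0394  0.1525] [ 0.464  -0.0332  0.1581]
0.1525 [231, 138, 9, 26, 175] [0.45   0.0418 0.1554] [0.439  0.0383 0.1525] [0.4606 0.045  0.1595]
0.1525 [242, 165, 21, 8, 149] [0.4341 0.0263 0.1553] [0.431  0.0174 0.1525] [0.4375 0.0355 0.158 ]
0.1525 [296, 164, 21, 8, 140] [ 0.4362 -0.0219  0.1553] [ 0.4334 -0.0309  0.1525] [ 0.4397 -0.0129  0.1578]
0.146 [296, 25, 29, 39, 372] [ 0.5403 -0.0224  0.1494] [ 0.5236 -0.0324  0.1461] [ 0.5501 -0.0081  0.1525]
0.146 [232, 28, 28, 37, 380] [0.5374 0.0355 0.1494] [0.5207 0.0216 0.146 ] [0.547  0.0433 0.1525]
0.146 [296, 137, 26, 29, 266] [ 0.4473 -0.027   0.1494] [ 0.4383 -0.0353  0.146 ] [ 0.4633 -0.0129  0.1525]
0.146 [236, 138, 27, 29, 261] [0.4452 0.0321 0.1493] [0.436  0.0177 0.146 ] [0.4606 0.0408 0.1525]
pack 0.32535147987255675 (array([406.9,   1. ]), array([69.9, 48.9]), 1.46)
```

```bash
python3 - <<'E'
from h import *
W=np.load("w2.npz")["W"]
P=W[180:380,200:360].reshape(-1,3);P=P[(P[:,2]>.320)&(P[:,2]<.330)];print("pack",len(P),np.median(P[:,2]),rect(P),P[:,:2].min(0),P[:,:2].max(0))
a=np.radians(1.57);ex=np.array([np.cos(a),np.sin(a)]);q=(P[:,:2]-[.4069,.0008])@ex;r=(P[:,:2]-[.4069,.0008])@np.array([ex[1],-ex[0]])
print("in tool x",np.percentile(q,[0,1,99,100]),"y",np.percentile(r,[0,1,50,99,100]))
A=np.c_[q,r,np.ones(len(q))];print("tilt plane",np.linalg.lstsq(A,P[:,2],rcond=None)[0])
for row in (190,196,200,204,208,212): print(row,W[row,278].round(4))
E
```

```text
pack 23883 0.32520203740013987 (array([409.3,   1.2]), array([84.3, 66.8]), 1.52) [ 0.36642024 -0.03195641] [0.45194753 0.03484388]
in tool x [-0.03976511 -0.03383412  0.04401009  0.04451063] y [-0.03376509 -0.02829571 -0.00059923  0.02678084  0.03305726]
tilt plane [-0.01199623 -0.00311405  0.32527485]
190 [0.4507 0.003  0.3062]
196 [0.4509 0.003  0.3174]
200 [0.4507 0.003  0.323 ]
204 [0.4495 0.0029 0.3243]
208 [0.448  0.0029 0.3247]
212 [0.4466 0.0029 0.3252]
```

Dock axis is (0.4924, 0.0045) with yaw 2.4°; the lips and follower agree to within 0.5 mm. The pack centre sits 2 mm behind the TCP. Moving over the mouth.

```bash
python3 -m inch '[{"linear":[0.3,-0.005,0],"angular":[0,0,-0.014],"hand":1},{"linear":[0.584,-0.005,0.2],"angular":[0,0,-0.014],"hand":1},{"linear":[0.584,-0.005,0.5],"angular":[0,0,-0.014],"hand":1},{"linear":[0.584,-0.005,0.667],"angular":[0,0,-0.014],"hand":1},{"linear":[0.584,-0.005,0.667],"angular":[0,0,-0.014],"hand":1},{"linear":[0.584,-0.005,0.667],"angular":[0,0,-0.014],"hand":1},{"linear":[0.584,-0.005,0.667],"angular":[0,0,-0.014],"hand":1}]'
python3 - <<'E'
from h import *
toolshift(get_state(),[.4944,.0039,.135])
E
```

```text
clock: 5.1
tool_pos: [0.4965, 0.0024, 0.2041]
ee_rot: [1.0, 0.019, 0.002, 0.0]
contact_force: [0.5, 0.2, -3.4]
gripper_width: 0.0552
gripper_force: 66.5
tcp [0.4965 0.0024 0.2041] tool x yaw deg 2.23 zax [ 3.8e-03 -7.0e-04 -1.0e+00] shift share [-0.015 -0.011  0.461] F [ 0.5  0.2 -3.4] t 5.1
```

```bash
python3 -m inch '[{"linear":[-0.01,-0.01,0.1],"angular":[0,0,0],"hand":1},{"linear":[-0.01,-0.01,0.1],"angular":[0,0,0],"hand":1},{"linear":[-0.01,-0.01,0.1],"angular":[0,0,0],"hand":1},{"linear":[-0.01,-0.01,0.1],"angular":[0,0,0],"hand":1},{"linear":[-0.01,-0.01,0.1],"angular":[0,0,0],"hand":1}]'
python3 - <<'E'
from h import *
toolshift(get_state(),[.4944,.0039,.135])
E
```

```text
clock: 5.6
tool_pos: [0.4938, 0.0047, 0.1873]
ee_rot: [1.0, 0.02, 0.0, 0.0]
contact_force: [-0.0, -0.0, -4.0]
gripper_width: 0.0548
gripper_force: 66.5
tcp [0.4938 0.0047 0.1873] tool x yaw deg 2.3 zax [ 9.e-04 -1.e-04 -1.e+00] shift share [0.003 0.005 0.348] F [-0. -0. -4.] t 5.6
```

```bash
python3 -m inch '[{"linear":[0.003,0.005,0.08],"angular":[0,0,0],"hand":1},{"linear":[0.003,0.005,0.16],"angular":[0,0,0],"hand":1},{"linear":[0.003,0.005,0.22],"angular":[0,0,0],"hand":1},{"linear":[0.003,0.005,0.28],"angular":[0,0,0],"hand":1},{"linear":[0.003,0.005,0.31],"angular":[0,0,0],"hand":1},{"linear":[0.003,0.005,0.34],"angular":[0,0,0],"hand":1},{"linear":[0.003,0.005,0.34],"angular":[0,0,0],"hand":1},{"linear":[0.003,0.005,0.34],"angular":[0,0,0],"hand":1}]'
python3 - <<'E'
from h import *
toolshift(get_state(),[.4944,.0039,.135])
E
```

```text
clock: 6.4
tool_pos: [0.4943, 0.0039, 0.136]
ee_rot: [1.0, 0.02, 0.0, 0.0]
contact_force: [0.3, -0.2, -4.3]
gripper_width: 0.0549
gripper_force: 66.6
tcp [0.4943 0.0039 0.136 ] tool x yaw deg 2.29 zax [ 5.e-04 -1.e-04 -1.e+00] shift share [ 0.001 -0.     0.007] F [ 0.3 -0.2 -4.3] t 6.4
```

```bash
python3 -m inch '[{"linear":[0,0,0],"angular":[0,0,0],"hand":0},{"linear":[0,0,0],"angular":[0,0,0],"hand":0},{"linear":[0,0,0],"angular":[0,0,0],"hand":0},{"linear":[0,0,0],"angular":[0,0,0],"hand":0},{"linear":[0,0,0],"angular":[0,0,0],"hand":0},{"linear":[0,0,-0.2],"angular":[0,0,0],"hand":0},{"linear":[0,0,-0.45],"angular":[0,0,0],"hand":0},{"linear":[-0.013,-0.005,-0.5],"angular":[0,0,0],"hand":1},{"linear":[-0.013,-0.005,-0.5],"angular":[0,0,0],"hand":1},{"linear":[-0.013,-0.005,-0.5],"angular":[0,0,0],"hand":1},{"linear":[-0.013,-0.005,-0.5],"angular":[0,0,0],"hand":1},{"linear":[-0.013,-0.005,-0.5],"angular":[0,0,0],"hand":1}]'
python3 - <<'E'
from h import *
s,W,Q=box(.15,.168,save="w3");toolshift(s,[.4924,.0045,.159]);print(s["gripper_width"])
z=W[100:200,240:320,2];print(np.nanmedian(z)); 
m=(W[...,2]>.153)&(W[...,2]<.168)
n,l,st,ce=cv2.connectedComponentsWithStats(m.astype(np.uint8));i=1+np.argmax(st[1:,4]);P=W[l==i];print(st[i],rect(P),np.linalg.lstsq(np.c_[P[:,:2]-P[:,:2].mean(0),np.ones(len(P))],P[:,2],rcond=None)[0])
E
```

```text
clock: 7.6
tool_pos: [0.4912, 0.0047, 0.209]
ee_rot: [1.0, 0.02, -0.001, -0.0]
contact_force: [0.8, -0.5, -0.4]
gripper_width: 0.0125
gripper_force: 0.0
tcp [0.4912 0.0047 0.209 ] tool x yaw deg 2.29 zax [-2.9e-03  4.0e-04 -1.0e+00] shift share [0.009 0.002 0.333] F [ 0.8 -0.5 -0.4] t 7.6
0.012499761602684258
0.14416965618907446
[ 235  161   91  133 8681] (array([493. ,   4.8]), array([91.5, 55.8]), 2.46) [-0.01180862 -0.00182861  0.15422566]
```

View pics/w3.png

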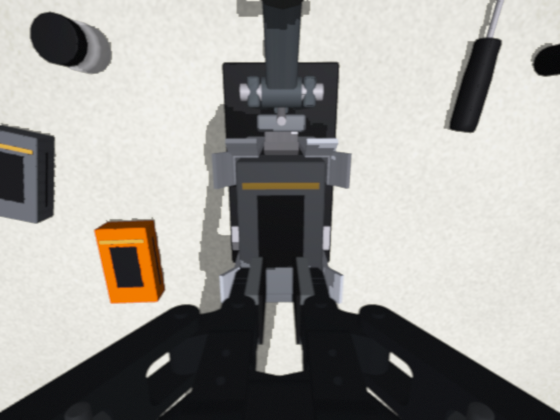

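The pack sits level in the mouth, centre (282,225) px. It measures (493.0, 4.8) mm against an axis of (492.4, 4.5). Pushing with shut fingers.

```bash
python3 -m inch '[{"linear":[0.009,0.002,0.15],"angular":[0,0,0],"hand":1},{"linear":[0.009,0.002,0.3],"angular":[0,0,0],"hand":1},{"linear":[0.009,0.002,0.34],"angular":[0,0,0],"hand":1},{"linear":[0.009,0.002,0.40],"angular":[0,0,0],"hand":1},{"linear":[0.009,0.002,0.46],"angular":[0,0,0],"hand":1},{"linear":[0.009,0.002,0.52],"angular":[0,0,0],"hand":1},{"linear":[0.009,0.002,0.58],"angular":[0,0,0],"hand":1},{"linear":[0.009,0.002,0.64],"angular":[0,0,0],"hand":1},{"linear":[0.009,0.002,0.70],"angular":[0,0,0],"hand":1},{"linear":[0.009,0.002,0.75],"angular":[0,0,0],"hand":1},{"linear":[0.009,0.002,0.75],"angular":[0,0,0],"hand":1},{"linear":[0.009,0.002,0.75],"angular":[0,0,0],"hand":1}]'
python3 - <<'E'
from h import *
s,W,Q=box(.08,.12,save="w4");toolshift(s,[.4924,.0045,.096])
E
```

```text
clock: 8.85
tool_pos: [0.4947, 0.0042, 0.0998]
ee_rot: [1.0, 0.02, 0.001, 0.0]
contact_force: [-2.2, -0.6, 6.9]
gripper_width: 0.0002
gripper_force: 4.1
tcp [0.4947 0.0042 0.0998] tool x yaw deg 2.29 zax [ 2.4e-03 -4.0e-04 -1.0e+00] shift share [-0.015 -0.003  0.025] F [-2.2 -0.6  6.9] t 8.85
```

```bash
python3 -m inch '[{"linear":[-0.01,0,0.02],"angular":[0,0,0],"hand":1},{"linear":[-0.01,0,0.045],"angular":[0,0,0],"hand":1},{"linear":[-0.01,0,0.045],"angular":[0,0,0],"hand":1},{"linear":[-0.01,0,0.045],"angular":[0,0,0],"hand":1}]'; python3 -m inch '[{"linear":[0,0,-0.1],"angular":[0,0,0],"hand":1},{"linear":[0,0,-0.3],"angular":[0,0,0],"hand":1},{"linear":[0,0,-0.6],"angular":[0,0,0],"hand":1},{"linear":[0,0,-0.9],"angular":[0,0,0],"hand":1},{"linear":[0,0,-0.9],"angular":[0,0,0],"hand":1},{"linear":[0,0,-0.9],"angular":[0,0,0],"hand":1}]'
python3 - <<'E'
from h import *
s,W,Q=box(.08,.12,save="w5");toolshift(s,[.4924,.0045,.2])
m=(W[...,2]>.09)&(W[...,2]<.115)
n,l,st,ce=cv2.connectedComponentsWithStats(cv2.morphologyEx(m.astype(np.uint8),cv2.MORPH_OPEN,np.ones((7,7))));i=1+np.argmax(st[1:,4]);P=W[l==i];print(st[i],np.median(P[:,2]),rect(P),np.linalg.lstsq(np.c_[P[:,:2]-P[:,:2].mean(0),np.ones(len(P))],P[:,2],rcond=None)[0])
E
```

```text
clock: 9.3
tool_pos: [0.4945, 0.0041, 0.0942]
ee_rot: [1.0, 0.02, 0.003, 0.0]
contact_force: [0.5, 0.2, 9.7]
gripper_width: 0.0003
gripper_force: 4.7
clock: 9.9
tool_pos: [0.4926, 0.0042, 0.228]
ee_rot: [1.0, 0.02, 0.001, 0.0]
contact_force: [-0.4, -0.6, -0.6]
gripper_width: 0.0002
gripper_force: 0.0
tcp [0.4926 0.0042 0.228 ] tool x yaw deg 2.3 zax [ 2.9e-03 -4.0e-04 -1.0e+00] shift share [-0.002 -0.002  0.187] F [-0.4 -0.6 -0.6] t 9.9
[ 243  156   70  107 6641] 0.1045744378783693 (array([488.8,   4.4]), array([95.5, 59.7]), 2.42) [-0.00190555 -0.00207638  0.10471741]
```

View pics/w5.png

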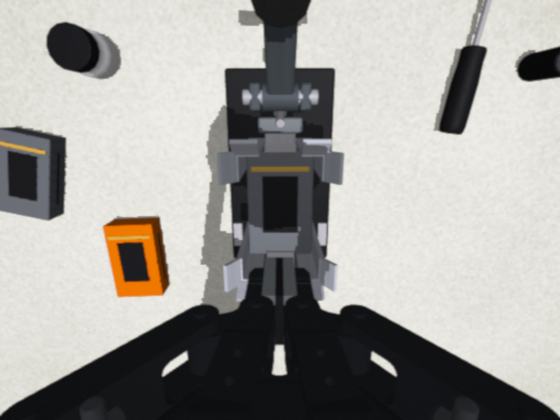

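The thick pack is latched: its top at (280,205) px measures z = 0.1046 and is level, with the catches sitting over its ends. Next, the slim pack.

```bash
python3 -m inch '[{"linear":[0.02,-0.3,0],"angular":[0,0,0],"hand":0},{"linear":[0.03,-0.6,0],"angular":[0,0,0],"hand":0},{"linear":[0.045,-0.917,0],"angular":[0,0,0],"hand":0},{"linear":[0.045,-0.917,0],"angular":[0,0,0],"hand":0}]' && python3 -m inch '[{"linear":[0.02,-0.3,0],"angular":[0,0,0.1],"hand":0},{"linear":[0.03,-0.6,0],"angular":[0,0,0.211],"hand":0},{"linear":[0.045,-0.917,0.1],"angular":[0,0,0.211],"hand":0},{"linear":[0.045,-0.917,0.2],"angular":[0,0,0.211],"hand":0},{"linear":[0.045,-0.917,0.2],"angular":[0,0,0.211],"hand":0},{"linear":[0.045,-0.917,0.2],"angular":[0,0,0.211],"hand":0}]'
python3 - <<'E'
from h import *
s,W,Q=box(.022,.034,save="w6");c,wh,a=rect(Q);print(len(Q),np.median(Q[:,2]),c,wh,a)
toolshift(s,[c[0]/1e3,c[1]/1e3,.010])
E
```

```text
clock: 10.35
tool_pos: [0.4913, 0.1461, 0.2238]
ee_rot: [1.0, 0.023, -0.002, -0.001]
contact_force: [0.8, -1.1, 0.2]
gripper_width: 0.0578
gripper_force: 0.0
clock: 10.95
tool_pos: [0.4937, 0.2783, 0.1947]
ee_rot: [0.996, -0.091, -0.001, 0.001]
contact_force: [0.0, -0.3, 0.3]
gripper_width: 0.0852
gripper_force: 0.0
5114 0.02744537575643774 [488.7 252.5] [116.5  91.7] 79.66
tcp [0.4937 0.2783 0.1947] tool x yaw deg -10.42 zax [-0.0032 -0.0018 -1.    ] shift share [0.002 0.173 1.232] F [ 0.  -0.3  0.3] t 10.95
```

```bash
python3 - <<'E'
from h import *
s,W,Q=box(.022,.034,r=.055);c,wh,a=rect(Q);print(len(Q),c,wh,a)
toolshift(s,[c[0]/1e3,c[1]/1e3,.010])
m=(W[...,2]>.022)&(W[...,2]<.034);n,l,st,ce=cv2.connectedComponentsWithStats(m.astype(np.uint8))
for j in range(1,n):
    if st[j,4]>800: print(st[j],rect(W[l==j]))
E
```

```text
5069 [493.5 282.4] [92.7 56.2] -10.2
tcp [0.4944 0.2784 0.1959] tool x yaw deg -10.46 zax [-1.2e-03 -9.0e-04 -1.0e+00] shift share [-0.009 -0.027  1.239] F [-0.6  0.  -0.1] t 11.0
[   0    0   69  120 4657] (array([653.8, 489.8]), array([83.5, 57.5]), 16.22)
[ 137    0   81   42 1529] (array([658.8, 335.3]), array([66.1, 30.6]), 80.8)
[ 247  147   58   91 5069] (array([493.5, 282.4]), array([92.7, 56.2]), -10.2)
[   9  208  132  122 2482] (array([445.1, 504.6]), array([131.4, 112.2]), -1.29)
[ 359  216   67   79 3153] (array([397.3, 172.6]), array([91.8, 56.4]), 4.31)
```

```bash
python3 -m inch '[{"linear":[-0.009,-0.027,0.9],"angular":[0,0,0],"hand":0},{"linear":[-0.009,-0.027,0.9],"angular":[0,0,0],"hand":0},{"linear":[-0.009,-0.027,0.9],"angular":[0,0,0],"hand":0},{"linear":[-0.009,-0.027,0.9],"angular":[0,0,0],"hand":0}]' && python3 -m inch '[{"linear":[0,0,0.18],"angular":[0,0,0],"hand":0},{"linear":[0,0,0.3],"angular":[0,0,0],"hand":0},{"linear":[0,0,0.365],"angular":[0,0,0],"hand":0},{"linear":[0,0,0.365],"angular":[0,0,0],"hand":0}]' && python3 -m inch '[{"linear":[0,0,0],"angular":[0,0,0],"hand":1},{"linear":[0,0,0],"angular":[0,0,0],"hand":1},{"linear":[0,0,0],"angular":[0,0,0],"hand":1},{"linear":[0,0,0],"angular":[0,0,0],"hand":1},{"linear":[0,0,0],"angular":[0,0,0],"hand":1},{"linear":[0,0,0],"angular":[0,0,0],"hand":1},{"linear":[0,0,0],"angular":[0,0,0],"hand":1}]'
```

```text
clock: 11.45
tool_pos: [0.4901, 0.2812, 0.0561]
ee_rot: [0.996, -0.091, -0.005, 0.003]
contact_force: [-0.6, -0.0, -0.3]
gripper_width: 0.0854
gripper_force: 0.0
clock: 11.85
tool_pos: [0.4945, 0.2836, 0.0076]
ee_rot: [0.996, -0.091, 0.0, -0.0]
contact_force: [-0.1, 0.1, 0.5]
gripper_width: 0.0854
gripper_force: 0.0
clock: 12.55
tool_pos: [0.4955, 0.2845, 0.009]
ee_rot: [0.996, -0.09, 0.002, -0.001]
contact_force: [-0.9, -0.3, 6.9]
gripper_width: 0.0545
gripper_force: 66.5
```

```bash
python3 -m inch '[{"linear":[0,0,-0.15],"angular":[0,0,0],"hand":1},{"linear":[0,0,-0.4],"angular":[0,0,0],"hand":1},{"linear":[0,0,-0.7],"angular":[0,0,0],"hand":1},{"linear":[0,0,-1],"angular":[0,0,0],"hand":1},{"linear":[0,0,-1],"angular":[0,0,0],"hand":1}]' && python3 -m inch '[{"linear":[0.04,0.23,-0.3],"angular":[0,0,0],"hand":1},{"linear":[0.08,0.46,-0.45],"angular":[0,0,0],"hand":1},{"linear":[0.12,0.69,-0.45],"angular":[0,0,0],"hand":1},{"linear":[0.165,0.918,-0.45],"angular":[0,0,0],"hand":1},{"linear":[0.165,0.918,-0.45],"angular":[0,0,0],"hand":1}]' && python3 -m inch '[{"linear":[0.04,0.23,0],"angular":[0,0,-0.1],"hand":1},{"linear":[0.08,0.46,0],"angular":[0,0,-0.213],"hand":1},{"linear":[0.12,0.69,0],"angular":[0,0,-0.213],"hand":1},{"linear":[0.165,0.918,0],"angular":[0,0,-0.213],"hand":1},{"linear":[0.165,0.918,0],"angular":[0,0,-0.213],"hand":1},{"linear":[0.165,0.918,0],"angular":[0,0,-0.213],"hand":1},{"linear":[0.165,0.918,0],"angular":[0,0,-0.213],"hand":1}]'
python3 - <<'E'
from h import *
s,W,_=box(.2,.3,save="w7");toolshift(s,[.4944,.0045,.135])
R=Ro.from_quat(s["ee_rot"]).as_matrix();T=(W-s["tool_pos"])@R
m=(np.abs(T[...,0])<.07)&(np.abs(T[...,1])<.045)&(T[...,2]<.03)&(T[...,2]>-.05);m[380:]=0
for row in range(150,260,4):print(row,T[row,278].round(4),end=";")
P=T[m&(T[...,2]<-.01)&(T[...,2]>-.028)];print("\n",np.median(P,0),rect(P),np.percentile(P[:,0],[1,99]))
E
```

```text
clock: 13.05
tool_pos: [0.498, 0.2858, 0.1654]
ee_rot: [0.996, -0.09, 0.006, -0.003]
contact_force: [0.2, 0.6, -0.9]
gripper_width: 0.0548
gripper_force: 65.6
clock: 13.55
tool_pos: [0.4929, 0.1409, 0.2231]
ee_rot: [0.996, -0.092, -0.001, 0.001]
contact_force: [0.0, 0.1, -3.6]
gripper_width: 0.0546
gripper_force: 65.6
clock: 14.25
tool_pos: [0.4927, 0.0051, 0.2235]
ee_rot: [1.0, 0.022, -0.001, -0.0]
contact_force: [-0.2, -0.1, -1.9]
gripper_width: 0.0546
gripper_force: 65.6
tcp [0.4927 0.0051 0.2235] tool x yaw deg 2.47 zax [-1.2e-03  8.0e-04 -1.0e+00] shift share [0.012 0.005 0.59 ] F [-0.2 -0.1 -1.9] t 14.25
150 [ 0.0496 -0.0014  0.1007];154 [ 0.0462 -0.0015  0.1042];158 [ 0.0421 -0.0015  0.1125];162 [ 0.0379 -0.0015  0.1201];166 [ 0.0348 -0.0015  0.1192];170 [ 0.0316 -0.0015  0.1186];174 [ 0.0281 -0.0015  0.1197];178 [ 0.025  -0.0015  0.1189];182 [ 0.0451 -0.0011  0.0044];186 [ 0.0454 -0.001  -0.0052];190 [ 0.0452 -0.001  -0.0123];194 [ 0.0449 -0.001  -0.0179];198 [ 0.0431 -0.001  -0.0172];202 [ 0.0415 -0.001  -0.0175];206 [ 0.0401 -0.001  -0.0185];210 [ 0.0382 -0.001  -0.0176];214 [ 0.0365 -0.001  -0.0176];218 [ 0.035  -0.001  -0.0184];222 [ 0.0334 -0.001  -0.0187];226 [ 0.0318 -0.001  -0.0189];230 [ 0.0297 -0.001  -0.018 ];234 [ 0.028  -0.001  -0.0179];238 [ 0.0263 -0.001  -0.0183];242 [ 0.0245 -0.001  -0.0182];246 [ 0.0227 -0.001  -0.0181];250 [ 0.0211 -0.001  -0.0187];254 [ 0.0193 -0.001  -0.0187];258 [ 0.0172 -0.001  -0.018 ];
 [ 0.00868812 -0.00060784 -0.01836471] (array([ 1. , -0.7]), array([89.3, 81.9]), -0.2) [-0.04000215  0.04526466]
```

View pics/w7.png

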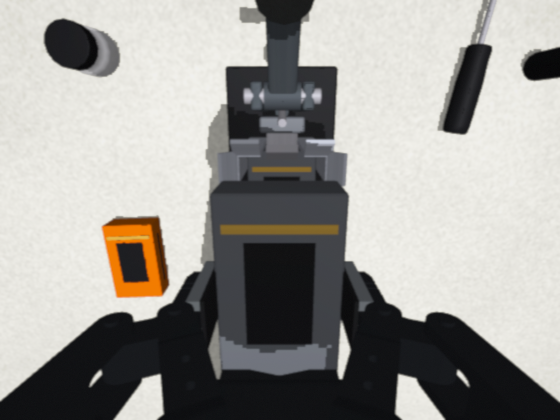

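Slim pack is held level with its centre at about (278,280) px, which is 0.8 mm behind the TCP. The latched thick pack is visible at (282,170). Lowering it into the mouth.

```bash
python3 -m inch '[{"linear":[0.003,0.008,0.1],"angular":[0,0,0],"hand":1},{"linear":[0.003,0.008,0.2],"angular":[0,0,0],"hand":1},{"linear":[0.003,0.008,0.28],"angular":[0,0,0],"hand":1},{"linear":[0.003,0.008,0.36],"angular":[0,0,0],"hand":1},{"linear":[0.003,0.008,0.44],"angular":[0,0,0],"hand":1},{"linear":[0.003,0.008,0.5],"angular":[0,0,0],"hand":1},{"linear":[0.003,0.008,0.56],"angular":[0,0,0],"hand":1},{"linear":[0.003,0.008,0.6],"angular":[0,0,0],"hand":1},{"linear":[0.003,0.008,0.62],"angular":[0,0,0],"hand":1},{"linear":[0.003,0.008,0.62],"angular":[0,0,0],"hand":1},{"linear":[0.003,0.008,0.62],"angular":[0,0,0],"hand":1}]'
python3 - <<'E'
from h import *
toolshift(get_state(),[.4932,.0039,.13])
E
```

```text
clock: 15.4
tool_pos: [0.4938, 0.0028, 0.1318]
ee_rot: [1.0, 0.021, 0.0, 0.0]
contact_force: [0.0, -0.5, -1.9]
gripper_width: 0.0544
gripper_force: 65.7
tcp [0.4938 0.0028 0.1318] tool x yaw deg 2.41 zax [ 9.e-04 -1.e-04 -1.e+00] shift share [-0.004 -0.007  0.012] F [ 0.  -0.5 -1.9] t 15.4
```

```bash
python3 -m inch '[{"linear":[0,0,0.01],"angular":[0,0,0],"hand":0},{"linear":[0,0,0.01],"angular":[0,0,0],"hand":0},{"linear":[0,0,0.01],"angular":[0,0,0],"hand":0},{"linear":[0,0,0.01],"angular":[0,0,0],"hand":0},{"linear":[0,0,0.01],"angular":[0,0,0],"hand":0},{"linear":[0,0,-0.2],"angular":[0,0,0],"hand":0},{"linear":[0,0,-0.45],"angular":[0,0,0],"hand":0},{"linear":[-0.007,-0.008,-0.53],"angular":[0,0,0],"hand":1},{"linear":[-0.007,-0.008,-0.53],"angular":[0,0,0],"hand":1},{"linear":[-0.007,-0.008,-0.53],"angular":[0,0,0],"hand":1},{"linear":[-0.007,-0.008,-0.53],"angular":[0,0,0],"hand":1},{"linear":[-0.007,-0.008,-0.53],"angular":[0,0,0],"hand":1}]'
python3 - <<'E'
from h import *
s,W,Q=box(.13,.16,save="w8");toolshift(s,[.4924,.0045,.097]);print(s["gripper_width"])
m=(W[...,2]>.137)&(W[...,2]<.152);m[300:]=0
n,l,st,ce=cv2.connectedComponentsWithStats(cv2.morphologyEx(m.astype(np.uint8),cv2.MORPH_OPEN,np.ones((9,9))));i=1+np.argmax(st[1:,4]);P=W[l==i];print(st[i],rect(P),np.linalg.lstsq(np.c_[P[:,:2]-P[:,:2].mean(0),np.ones(len(P))],P[:,2],rcond=None)[0])
E
```

```text
clock: 16.6
tool_pos: [0.4914, 0.0042, 0.2087]
ee_rot: [1.0, 0.021, -0.002, -0.0]
contact_force: [-0.5, -0.6, 0.2]
gripper_width: 0.0124
gripper_force: 0.0
tcp [0.4914 0.0042 0.2087] tool x yaw deg 2.41 zax [-3.4e-03  5.0e-04 -1.0e+00] shift share [ 0.009 -0.001  0.745] F [-0.5 -0.6  0.2] t 16.6
0.0124037867221567
[ 238  150  101  136 9316] (array([4.961e+02, 1.000e-01]), array([98.9, 63.6]), 2.25) [0.03767576 0.0011622  0.1451216 ]
```

```bash
python3 -m inch '[{"linear":[0.009,0,0.15],"angular":[0,0,0],"hand":1},{"linear":[0.009,0,0.3],"angular":[0,0,0],"hand":1},{"linear":[0.009,0,0.38],"angular":[0,0,0],"hand":1},{"linear":[0.009,0,0.44],"angular":[0,0,0],"hand":1},{"linear":[0.009,0,0.50],"angular":[0,0,0],"hand":1},{"linear":[0.009,0,0.56],"angular":[0,0,0],"hand":1},{"linear":[0.009,0,0.62],"angular":[0,0,0],"hand":1},{"linear":[0.009,0,0.68],"angular":[0,0,0],"hand":1},{"linear":[0.009,0,0.74],"angular":[0,0,0],"hand":1},{"linear":[0.009,0,0.78],"angular":[0,0,0],"hand":1},{"linear":[0.009,0,0.78],"angular":[0,0,0],"hand":1},{"linear":[0.009,0,0.78],"angular":[0,0,0],"hand":1}]'
```

```text
clock: 17.85
tool_pos: [0.4955, 0.0039, 0.0965]
ee_rot: [1.0, 0.021, 0.002, 0.0]
contact_force: [-1.8, -0.3, 8.3]
gripper_width: 0.0
gripper_force: 4.4
```

```bash
python3 -m inch '[{"linear":[-0.015,0,0.02],"angular":[0,0,0],"hand":1},{"linear":[-0.015,0,0.03],"angular":[0,0,0],"hand":1},{"linear":[-0.015,0,0.03],"angular":[0,0,0],"hand":1}]'; python3 -m inch '[{"linear":[0,0,-0.1],"angular":[0,0,0],"hand":1},{"linear":[0,0,-0.3],"angular":[0,0,0],"hand":1},{"linear":[0,0,-0.6],"angular":[0,0,0],"hand":1},{"linear":[0,0,-0.9],"angular":[0,0,0],"hand":1},{"linear":[0,0,-0.9],"angular":[0,0,0],"hand":1},{"linear":[0,0,-0.9],"angular":[0,0,0],"hand":1}]'
python3 - <<'E'
from h import *
s,W,Q=box(.08,.12,save="w9");toolshift(s,[.4924,.0045,.2])
m=(W[...,2]>.09)&(W[...,2]<.115)
n,l,st,ce=cv2.connectedComponentsWithStats(cv2.morphologyEx(m.astype(np.uint8),cv2.MORPH_OPEN,np.ones((7,7))));i=1+np.argmax(st[1:,4]);P=W[l==i];print(st[i],np.median(P[:,2]),rect(P),np.linalg.lstsq(np.c_[P[:,:2]-P[:,:2].mean(0),np.ones(len(P))],P[:,2],rcond=None)[0])
E
```

```text
clock: 18.15
tool_pos: [0.4955, 0.0038, 0.0939]
ee_rot: [1.0, 0.021, 0.005, 0.0]
contact_force: [0.9, 1.7, 12.0]
gripper_width: 0.0002
gripper_force: 6.2
clock: 18.75
tool_pos: [0.4926, 0.0039, 0.2265]
ee_rot: [1.0, 0.021, 0.002, 0.0]
contact_force: [1.0, -0.6, -0.6]
gripper_width: 0.0002
gripper_force: 0.0
tcp [0.4926 0.0039 0.2265] tool x yaw deg 2.41 zax [ 4.4e-03 -6.0e-04 -1.0e+00] shift share [-0.002 -0.004  0.176] F [ 1.  -0.6 -0.6] t 18.75
[ 245  157   72  107 6746] 0.10460998222450277 (array([489.3,   1. ]), array([94.4, 62.9]), -0.02) [0.00035777 0.00156739 0.10473731]
```

View pics/w9.png

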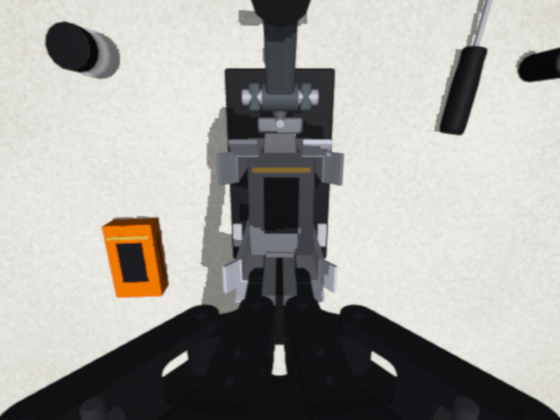

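Both packs are latched: the top at (280,208) px reads z = 0.1046 and is level. For the clamp, I'll check the heights of what lies beyond the lever first.

```bash
python3 - <<'E'
from h import *
W=cloud("top",np.load("top0.npy"))
for r in((255,350,92,125),(247,295,136,166)):
    P=W[r[2]:r[3],r[0]:r[1]].reshape(-1,3);print(np.nanpercentile(P,[2,50,98],axis=0).round(3).tolist())
E
python3 -m inch '[{"linear":[0,0,-0.3],"angular":[0,0,0],"hand":1},{"linear":[0.1,0,-0.4],"angular":[0,0,0],"hand":1},{"linear":[0.4,0,-0.4],"angular":[0,0,0],"hand":1},{"linear":[0.65,0,-0.4],"angular":[0,0,0],"hand":1},{"linear":[0.65,0,-0.4],"angular":[0,0,0],"hand":1},{"linear":[0.65,0,-0.4],"angular":[0,0,0],"hand":1}]'
```

```text
[[0.835, -0.184, 0.065], [0.882, -0.052, 0.071], [0.93, 0.081, 0.076]]
[[0.721, -0.032, -0.003], [0.762, 0.037, 0.032], [0.81, 0.106, 0.053]]
clock: 19.4
tool_pos: [0.5882, 0.0082, 0.2812]
ee_rot: [1.0, 0.021, -0.003, -0.0]
contact_force: [-0.6, -0.7, -0.5]
gripper_width: 0.0
gripper_force: 0.0
```

Everything beyond the lever is below 0.08 m, so the path is clear.

```bash
python3 -m inch '[{"linear":[0.25,0,0],"angular":[0,0,0],"hand":1},{"linear":[0.5,0,0],"angular":[0,0,0],"hand":1},{"linear":[0.67,0,0],"angular":[0,0,0],"hand":1},{"linear":[0.67,0,0],"angular":[0,0,0],"hand":1},{"linear":[0.67,0,0],"angular":[0,0,0],"hand":1},{"linear":[0.67,0,0.2],"angular":[0,0,0],"hand":1},{"linear":[0.67,0,0.44],"angular":[0,0,0],"hand":1},{"linear":[0.67,0,0.44],"angular":[0,0,0],"hand":1},{"linear":[0.67,0,0.44],"angular":[0,0,0],"hand":1}]'
python3 - <<'E'
from h import *
toolshift(get_state(),[.537,.007,.225])
E
```

```text
clock: 20.3
tool_pos: [0.6879, 0.0124, 0.2182]
ee_rot: [1.0, 0.021, -0.001, -0.0]
contact_force: [-0.0, -1.2, 0.5]
gripper_width: -0.0
gripper_force: 0.0
tcp [0.6879 0.0124 0.2182] tool x yaw deg 2.41 zax [-1.8e-03  1.0e-04 -1.0e+00] shift share [-1.006 -0.006 -0.044] F [-0.  -1.2  0.5] t 20.3
```

```bash
python3 -m inch '[{"linear":[-0.1,0,0],"angular":[0,0,0],"hand":1},{"linear":[-0.2,0,0],"angular":[0,0,0],"hand":1},{"linear":[-0.3,0,-0.02],"angular":[0,0,0],"hand":1},{"linear":[-0.4,0,-0.05],"angular":[0,0,0],"hand":1},{"linear":[-0.5,0,-0.07],"angular":[0,0,0],"hand":1},{"linear":[-0.6,0,-0.07],"angular":[0,0,0],"hand":1},{"linear":[-0.7,0,-0.07],"angular":[0,0,0],"hand":1},{"linear":[-0.8,0,-0.07],"angular":[0,0,0],"hand":1},{"linear":[-0.9,0,-0.05],"angular":[0,0,0],"hand":1},{"linear":[-1,0,-0.05],"angular":[0,0,0],"hand":1},{"linear":[-1,0,-0.05],"angular":[0,0,0],"hand":1}]'
python3 - <<'E'
from h import *
p,d=read_camera("side");cv2.imwrite("pics/s2.png",cv2.resize(p[150:300,170:350],None,fx=3,fy=3))
toolshift(get_state(),[.537,.007,.225])
E
```

```text
clock: 21.4
tool_pos: [0.5393, 0.006, 0.229]
ee_rot: [1.0, 0.021, 0.002, 0.0]
contact_force: [-0.1, 0.5, 1.0]
gripper_width: 0.0002
gripper_force: 0.0
tcp [0.54   0.006  0.2289] tool x yaw deg 2.4 zax [ 5.2e-03 -6.0e-04 -1.0e+00] shift share [-0.02  -0.008  0.026] F [ 0.8 -0.3  0.3] t 21.45
```

View pics/s2.png

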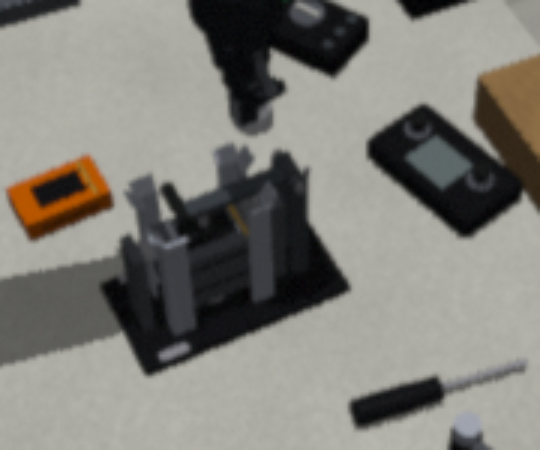

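The lever lies over the column, its cross-grip near (178,215) in the crop. I'll back off and check its angle by depth.

```bash
python3 -m inch '[{"linear":[0,0,-0.2],"angular":[0,0,0],"hand":1},{"linear":[-0.2,0,-0.5],"angular":[0,0,0],"hand":1},{"linear":[-0.45,0,-0.7],"angular":[0,0,0],"hand":1},{"linear":[-0.45,0,-0.7],"angular":[0,0,0],"hand":1},{"linear":[-0.45,0,-0.7],"angular":[0,0,0],"hand":1},{"linear":[-0.45,0,-0.7],"angular":[0,0,0],"hand":1}]'
python3 - <<'E'
from h import *
s,W,Q=box(0,.2,save="w10");toolshift(s,[.5,0,.3])
a=np.radians(2.4);u=np.array([np.cos(a),np.sin(a)]);D=W[...,:2]-[.4924,.0045];X=D@u;Y=D@np.array([-u[1],u[0]])
m=(np.abs(Y)<.007)&(X>0)&(X<.07)&(W[...,2]>.11);A=np.polyfit(X[m],W[...,2][m],1);print("arm",m.sum(),A)
for y0 in(-.028,.028):
    m=(np.abs(Y-y0)<.006)&(np.abs(X+.02)<.012)&(W[...,2]>.125);print("bar",m.sum(),np.nanmax(W[...,2][m]),X[m].mean())
m=(np.abs(Y)>.013)&(np.abs(Y)<.022)&(np.abs(X)<.04)&(W[...,2]>.09)&(W[...,2]<.112);print("pack",m.sum(),np.median(W[...,2][m]))
E
```

```text
clock: 22.05
tool_pos: [0.4723, 0.0032, 0.3303]
ee_rot: [1.0, 0.021, -0.0, -0.0]
contact_force: [1.2, -0.6, -0.3]
gripper_width: 0.0002
gripper_force: 0.0
tcp [0.4723 0.0032 0.3303] tool x yaw deg 2.41 zax [-3.e-04  2.e-04 -1.e+00] shift share [0.184 0.029 0.202] F [ 1.2 -0.6 -0.3] t 22.05
arm 1025 [-0.22717056  0.15494978]
bar 3842 0.4188565748366306 -0.016569476001893072
bar 3737 0.418531298057063 -0.016241448760955988
pack 895 0.10451229094620634
```

View pics/w10.png

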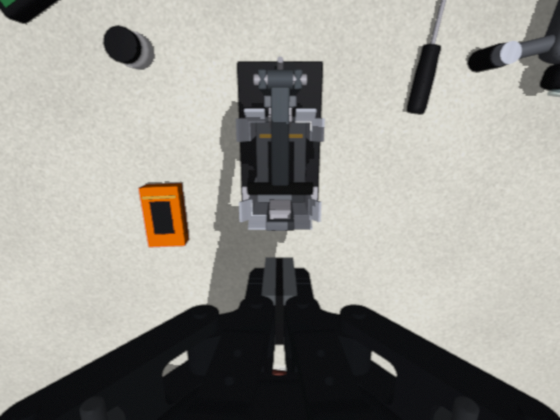

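Lever closed over the packs: grip bar at (280,188) px, arm up to the pivot at (280,78). My filter picked up the fingers, so I'll re-fit with a height cap.

```bash
python3 - <<'E'
from h import *
s,W,Q=box(0,.2)
a=np.radians(2.4);u=np.array([np.cos(a),np.sin(a)]);D=W[...,:2]-[.4924,.0045];X=D@u;Y=D@np.array([-u[1],u[0]]);Z=W[...,2]
m=(np.abs(Y)<.007)&(X>0)&(X<.065)&(Z>.125)&(Z<.17);print("arm",m.sum(),np.polyfit(X[m],Z[m],1),[np.median(Z[m&(np.abs(X-x)<.005)]).round(4) for x in(.005,.03,.06)])
for y0 in(-.025,.025):
    m=(np.abs(Y-y0)<.005)&(np.abs(X+.02)<.005)&(Z>.125)&(Z<.2);print("bar",m.sum(),np.median(Z[m]))
E
```

```text
arm 938 [1.14976265e-05 1.44186025e-01] [np.float64(0.1442), np.float64(0.144), np.float64(0.1442)]
bar 92 0.14552505853644965
bar 91 0.14552210198807813
```

The arm is level at 0.144 m with zero slope, so the clamp is fully closed. The robot is clear of everything.

```bash
python3 -c "from station import *;print(sign_off())"
```

```text
the job is handed in; nothing more can be done
None
```

The job is handed in at about 22 s of the 72 s limit: thick and slim packs both latched level in the dock, the clamp closed (lever measured level), no other item on the bench touched; the hand-in call returned no verdict.

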